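# Press a watch crystal home and hold the press

## Robot

A 6-joint arm with a two-finger parallel gripper is mounted at the origin on the work surface. World frame = base frame: x ahead of the robot, y to its left, z up, the work surface at z = 0. Lengths are in m, angles in degrees, forces in N, time in s.
With the tool pointing down it reaches from about 0.4 to 0.825 m from the base axis. Payload 7 kg.
Tool frame: the origin (TCP) lies midway between the tips of the shut fingers; the grasp point (between the pads) lies 19 mm behind it; z points along the fingers, y is the line along which they close (so a half turn about z gives the same grasp; the last joint's range is limited). The gripper opens to 88 mm and grips with 3 to 60 N. Pads are 19 mm wide; open, the fingers measure 130 mm over their backs; the gripper's body (78 mm by 193 mm) begins 47 mm behind the grasp point.
Start: joints at [-56.201, 20.546, 0.682, 0, -70.136, -16.507], TCP at [0.201, -0.644, 0.227] pointing down, gripper open.
Joint ranges: [-176.03, 176.03], [-82.01, 121.73], [-58.28, 71.71], [-173.87, 95.51], [-174.79, -0.11], [-173.66, 173.66]. Speed limits (degrees/s): [136.94, 136.94, 172.46, 180, 180, 180].

## Interface

Orientations are given as a 3x3 rotation matrix whose columns are the frame's x, y, z axes.
In Python, from rig import robot gives the robot as it stands. Calls block until the motion is done:
- robot.goto(position, orientation): joint-space move of the TCP to a pose.
- robot.servo_line(position, ori=None, speed=0.15): straight line of the TCP; ori=None keeps the orientation; speed is the mean speed in m/s.
- robot.movej(angles): joint-space move.
- robot.move_gripper(opening): opening from 0.0 (shut) to 1.0 (fully open); the grip force is fixed at half the most; returns when the fingers have stopped.
- robot.dwell(seconds).
- robot.ik(position, orientation): joint angles nearest the present ones, or None.
- robot.grab_frame(name): name is "side" or "top"; returns (picture, depth): 384x512x3 uint8, red, green, blue; 384x512 float32, m along the optical axis (not along the pixel's ray), 0 where there is no reading.
- robot.camera_info(name): a dict with "vfov" (degrees; the focal length in pixels is half the picture's height over the tangent of half this angle, whatever the lens; pixels are square), "cx", "cy" (the principal point, pixels), "view" (4x4, takes a point from world to camera coordinates). Camera axes: x right, y down, z forward; pixel columns grow to the right and rows downward; lengths in m; the calibration is good to about 2 mm. A picture is of the moment at which its call begins. camera_info takes no time and is no camera call.
A pose or a line that the arm cannot do raises robot.Unreachable and nothing moves.
- robot.job_done(): hands the job in; it is judged then, once.
Readings, each from a call of its own:
- robot.read_t(): time.
- robot.read_qpos(): joint angles.
- robot.read_qvel(): joint speeds.
- robot.read_effort(): joint torques, N m.
- robot.read_position(): TCP position.
- robot.read_tcp_rot(): TCP orientation.
- robot.read_force(): force on the tool from outside, world axes, zero at the start.
- robot.read_ft_torque(): the same for the moment, N m.
- robot.read_grip_width(): opening from 0.0 (shut) to 1.0 (fully open).
- robot.read_finger_force(): force on a finger pad.
Only numpy, scipy, OpenCV 4.12 (cv2) and the standard library are available. Lean on these libraries where they do the work, as an engineer would, in place of code of your own. Each camera call takes 0.05 s, during which the arm holds its last target. There are 200 camera calls.

## Task

Slide the watch-case holder by its handle along the bed of the lever press, without lifting or tipping it, from the front ring to the ring under the ram, up against the two stop pins, and only then flip the safety catch by pushing its thumb paddle all the way down. Pull the press lever down to its stop so that the ram presses the crystal home, and finish while holding the lever down there: it springs back up if you let go. Leave the other things on the bench alone.

Things in the scene. Friction and masses are not known exactly. Their poses are not given: they have to be found in the camera images.
- press: Grey C-shaped bench lever press, fixed. Origin: under the ram's axis, at bench height. Own axes: z up, -x out of the open front, +y to the lever's side. It stands with its front turned to about world +y, so +y is away from the robot. In its axes (mm): base x -160..115, y -60..60; column x 57..107, y -25..25; head x -40..107, y -28..28, z 146..230; ram guide below the head to z 134.
- work_ring (a point): Centre of the engraved ring, 65 mm diameter, under the ram on the steel bed plate: (0, 0, 18) mm in the press's axes. Behind it two stop pins, 8 mm diameter, 9 mm tall, stand at (24.6, +-24.6): the holder pushed to the press's +x touches both when it is centred to about 1 mm.
- front_ring (a point): Centre of the second engraved ring, 65 mm diameter, at the front of the bed plate: (-110, 0, 18) mm in the press's axes. The holder starts here, within 10 mm.
- ram: Round steel ram, 20 mm diameter, with a white nylon die of 26 mm diameter at its foot. Origin: centre of the die's lower face, at (0, 0, 80) mm in the press's axes when raised; it goes straight down 24 mm per radian of the lever. Raised, the die is 28 mm above the crystal as it stands before pressing.
- holder: Round aluminium work holder, 60 mm diameter, 20 mm tall, 0.3 kg, loose on the press bed, a 41 mm steel watch case held on top (31 mm tall in all). Origin: centre of the underside, right under the crystal. A level handle runs along its own -y, to the robot's side, past the base's edge: black grip from y = -74 to -128 mm, centre z = 14, 14 mm wide and 14 mm tall, its underside 25 mm above the bench.
- crystal_top (a point): Centre of the top of the watch crystal, a 32 mm glass disc that stands 2.5 mm above home in its gasket, 34 mm above the holder's underside before pressing. A push of about 15 N drives it in.
- crystal (a joint): How far the crystal has been pressed in: 0 at the start, 0.0025 m fully home.
- catch (a joint): Safety catch on top of the press head: steel rocker on a pin along the press's x through (-9.5, 5, 242) mm, a 39 mm tongue across the lever's path on +y, a thumb paddle on -y. Near 0 (start) the tongue is level and stops the lever after about 0.1 rad; at 1.10 it is fully flipped, tongue up, paddle 18 degrees below level. Clear of the lever past 0.9. Stiff by about 1 N at the paddle; stays as put.
- paddle (a point): Middle of the free end of the catch's thumb paddle (22 mm wide, 55 mm long from the pin, 4 mm thick, ribbed on top). At first it slopes up at 45 degrees towards the press's -y, its end at (-9.5, -34, 281) mm in the press's axes; pushed straight down from above it swings out and down to (-9.5, -47, 225).
- lever (a joint): Press lever: flat steel bar on the press's +y side, pivot axis along the press's y through (22, 0, 175) mm. 0 is raised, 10 degrees short of upright, leaning to the front; 1.31 rad is down at its stop, nearly level to the front. The die meets the crystal at 1.17; crystal home at 1.27; the rest squeezes the nylon die. A spring lifts it: about 4 N at the grip, about 15 N at the stop on the work.
- grip (a point): Centre of the black plastic grip on the lever's end: flat-sided, 60 mm long along the lever, 22 mm thick (along the press's y), 26 mm deep, centre 140 mm from the pivot axis: (-2, 42, 313) mm in the press's axes when raised, (-117, 42, 187) at the stop.
- jar: Amber glass jar with white cap, 48 mm diameter, 62 mm tall; origin under its centre. Leave alone.
- loupe: Black eye loupe, 36 mm diameter, 28 mm tall; origin under its centre. Leave alone.
- tin: Flat round aluminium tin, 62 mm diameter, 22 mm tall; origin under its centre. Leave alone.
- driver: Small grey screwdriver 120 mm long, lying; origin under its middle. Leave alone.
Things that resemble listed ones, but are neither listed nor needed, are in the scene too. Of the things like the holder, leave any that is red; of the rest the larger one is meant.

How it is judged:
By the outcome, as a careful person would: the job done as asked, in the order asked, and still so for the second after the job is handed in, while the arm keeps its last pose, push and grip.
It also fails if it takes over 61 s, if anything falls off the work surface, if the arm or the gripper's body presses on something with over 40 N, if the wrist force passes 120 N, or if a joint passes its speed limit or range.

## Working session

There is one attempt and no reset: what is moved stays moved. The work goes in short steps, each a Python script; the robot and the scene stay as the last script left them, time stands still between calls to the robot, and variables do not carry over. Pictures are saved under pics/ and viewed, at most 10 in all, crops included, and the job is handed in when it is done.

```bash
ls; mkdir -p pics; python3 - <<'E'
from rig import robot
import numpy as np,cv2
for n in("side","top"):
    p,d=robot.grab_frame(n); i=robot.camera_info(n)
    cv2.imwrite(f"pics/{n}0.png",p[:,:,::-1]); np.savez(f"{n}0.npz",p=p,d=d)
    print(n,i)
print(robot.read_t())
E
```

```text
pics
side {'vfov': 43.510250775410626, 'cx': 244.2053940433412, 'cy': 191.03005468536273, 'view': array([[-0.67661488, -0.7361959 ,  0.01441894,  0.337677  ],
       [-0.48905196,  0.43466103, -0.75623936,  0.43408437],
       [ 0.55047297, -0.51873441, -0.65413617,  1.0896397 ],
       [ 0.        ,  0.        ,  0.        ,  1.        ]])}
top {'vfov': 50.23992514143599, 'cx': 257.91775995641086, 'cy': 194.17818318200537, 'view': array([[ 0.01879904, -0.99943207,  0.02796666, -0.04714866],
       [-0.99700361, -0.02083793, -0.07449556,  0.54586875],
       [ 0.07503602, -0.02648241, -0.99682911,  1.20806006],
       [ 0.        ,  0.        ,  0.        ,  1.        ]])}
0.1
```

View pics/side0.png

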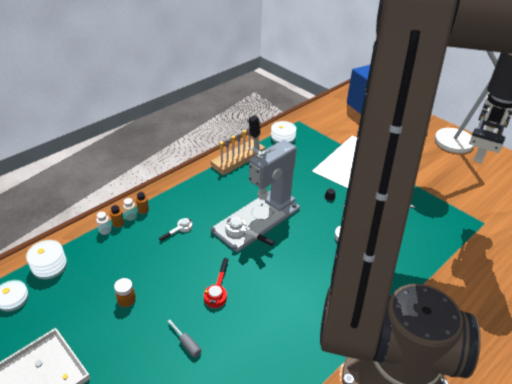

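View pics/top0.png

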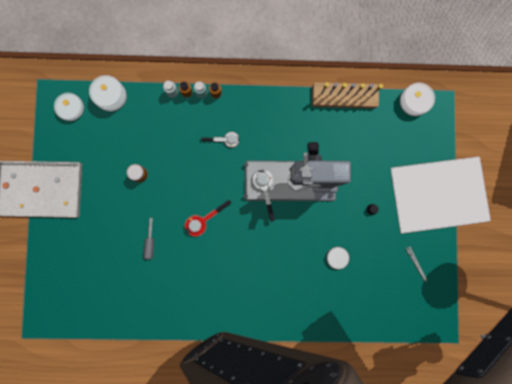

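Candidates for the holder in the top image: the one on the press bed (262,180), the red one (195,225) and a small white one (231,140). The description (on the bed, larger, not red) points to (262,180). I'll check that in a crop and measure the press.

```bash
cat > h.py <<'E'
import numpy as np,cv2
from rig import robot
def cloud(n,d):
    i=robot.camera_info(n); H,W=d.shape; f=H/2/np.tan(np.radians(i["vfov"]/2))
    v,u=np.mgrid[:H,:W]
    c=np.stack([(u-i["cx"])*d/f,(v-i["cy"])*d/f,d],-1)
    V=i["view"]; w=(c-V[:3,3])@V[:3,:3]; w[d<=0]=np.nan
    return w
def proj(n,P):
    i=robot.camera_info(n); f=192/np.tan(np.radians(i["vfov"]/2)); V=i["view"]
    c=np.atleast_2d(P)@V[:3,:3].T+V[:3,3]
    return np.c_[c[:,0]/c[:,2]*f+i["cx"],c[:,1]/c[:,2]*f+i["cy"]]
E
python3 - <<'E'
from h import *
T=np.load("top0.npz");S=np.load("side0.npz")
a=cv2.resize(T["p"][125:235,225:365],None,fx=4,fy=4,interpolation=cv2.INTER_CUBIC)
b=cv2.resize(S["p"][105:255,200:320],None,fx=3,fy=3,interpolation=cv2.INTER_CUBIC)
c=np.zeros((450,800,3),np.uint8); c[:440,:560]=a; c=np.hstack([a,np.zeros((440,1,3),np.uint8)])
cv2.imwrite("pics/crop1.png",a[:,:,::-1]);cv2.imwrite("pics/crop2.png",b[:,:,::-1])
for n,D,box in(("top",T,(225,365,125,235)),("side",S,(200,320,105,255))):
    w=cloud(n,D["d"]);x0,x1,y0,y1=box; q=w[y0:y1,x0:x1].reshape(-1,3);q=q[~np.isnan(q[:,0])]
    print(n,"bench z",np.median(q[np.abs(q[:,2])<.006,2]))
    for lo,hi,t in((.008,.03,"bed"),(.22,.24,"headtop"),(.033,.06,"case"),(.24,.35,"lever etc")):
        m=q[(q[:,2]>lo)&(q[:,2]<hi)]
        r=cv2.minAreaRect((m[:,:2]*1000).astype(np.float32))
        print(t,len(m),np.median(m[:,2]).round(4),np.round(r[0],1),np.round(r[1],1),round(r[2],2), np.round(m.min(0)*1000), np.round(m.max(0)*1000))
E
```

```text
top bench z 0.0007661865202455561
bed 2181 0.0179 [ 591.  -144.3] [306.9 421.2] 3.4 [ 434. -361.    8.] [752.  67.  30.]
headtop 1043 0.2296 [ 596.1 -188.4] [145.3  66.2] 89.2 [ 563. -261.  220.] [ 630. -116.  235.]
case 469 0.04 [ 581.9 -136.9] [154.  218.5] 27.15 [ 467. -269.   33.] [618. -20.  59.]
lever etc 408 0.2712 [ 599.1 -146.8] [35.6 90.7] 79.45 [ 554. -170.  242.] [ 644. -128.  347.]
side bench z -0.0002899991544767961
bed 2705 0.0181 [ 712.7 -236.9] [299.8 603.6] 45.26 [ 462. -543.    8.] [948.  13.  30.]
headtop 609 0.2285 [ 595.1 -189.5] [ 75.  145.7] 1.78 [ 556. -262.  220.] [ 632. -117.  240.]
case 900 0.0412 [ 726.9 -259.2] [248.3 632.2] 40.51 [ 461. -565.   33.] [895. -16.  60.]
lever etc 369 0.2937 [ 594.4 -144.7] [37.1 88.5] 80.86 [ 550. -169.  240.] [ 640. -125.  345.]
```

View pics/crop1.png

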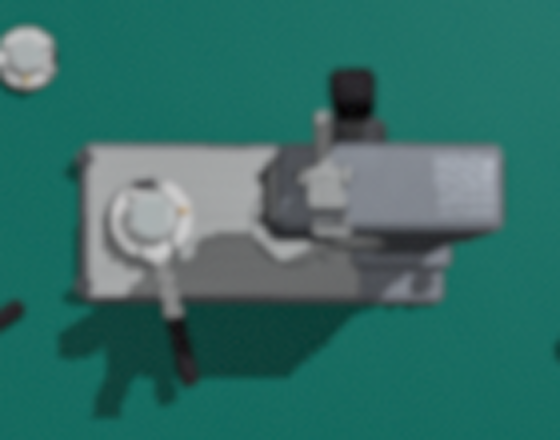

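View pics/crop2.png

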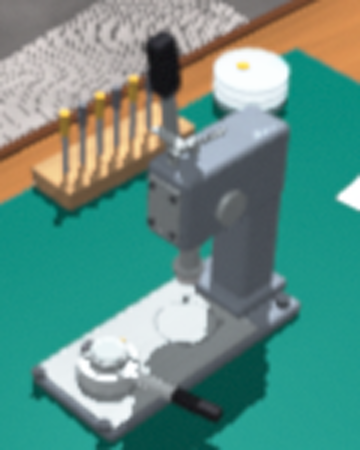

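The crop shows that the bed piece (crop1 at 150,215) is the aluminium holder with its crystal. Its handle runs to the robot's side with the grip end at about (190,380). Catch and lever are up. Next I'll fit the press and holder poses.

```bash
cat > fit.py <<'E'
from h import *
import sys
def rect(m): 
    r=cv2.minAreaRect((m*1000).astype(np.float32)); return np.round(r[0],1),np.round(r[1],1),round(r[2],2)
def holder(n,p,d,z0=.035):
    w=cloud(n,d);near=(np.abs(w[...,0]-.58)<.16)&(np.abs(w[...,1]+.12)<.2)
    hsvv=p.max(-1).astype(int)
    g=near&(w[...,2]>.026)&(w[...,2]<.044)&(hsvv<70)&(w[...,0]<.545)
    k,l,s,_=cv2.connectedComponentsWithStats(g.astype(np.uint8)); 
    if k>1: g=l==1+np.argmax(s[1:,4])
    G=w[g]; c=G.mean(0); e=np.linalg.svd((G-c)[:,:2],full_matrices=False)[2][0]; e*=np.sign(e[0])
    print(n,"grip n",len(G),"mean",np.round(c*1000,1),"dir deg",round(np.degrees(np.arctan2(e[1],e[0])),1),rect(G[:,:2]),"zmax",G[:,2].max().round(4))
    t=near&(w[...,2]>z0+.008)&(w[...,2]<.056)&(w[...,0]>.545)&(w[...,0]<.64)
    k,l,s,_=cv2.connectedComponentsWithStats(t.astype(np.uint8)); j=1+np.argmax(s[1:,4]); C=w[l==j]
    print("  case n",len(C),np.round(cv2.minEnclosingCircle((C[:,:2]*1000).astype(np.float32)),1) if 0 else [np.round(v,1) for v in cv2.minEnclosingCircle((C[:,:2]*1000).astype(np.float32))],"med",np.round(np.median(C,0)*1000,1))
if __name__=="__main__":
  for n in("top","side"):
    D=np.load(n+"0.npz");p,d=D["p"],D["d"];w=cloud(n,d)
    near=(w[...,0]>.515)&(w[...,0]<.69)&(w[...,1]>-.33)&(w[...,1]<.05)
    z=w[...,2]
    b=w[near&(z>.006)&(z<.0215)];print(n,"base",rect(b[:,:2]))
    for x in (1,99): print(np.percentile(b[:,:2],x,axis=0).round(4),end=" ")
    hh=near&(z>.226)&(z<.233);k,l,s,_=cv2.connectedComponentsWithStats(hh.astype(np.uint8));H=w[l==1+np.argmax(s[1:,4])]
    print("head",rect(H[:,:2]),np.median(H[:,2]))
    # head side edges: line through min/max x per y bin
    for name,M,ys in(("head",H,np.arange(-.25,-.16,.005)),("base",b,np.arange(-.27,-.0,.006))):
      lo=[];hi=[]
      for y in ys:
        q=M[np.abs(M[:,1]-y)<.003,0]
        if len(q)>3: lo.append((y,q.min()));hi.append((y,q.max()))
      for t,A in(("lo",lo),("hi",hi)):
        A=np.array(A);c=np.polyfit(A[:,0],A[:,1],1);print(name,t,"slope deg",np.degrees(np.arctan(c[0])).round(2),"x@-.15",np.polyval(c,-.15).round(4),end="; ")
      print()
    L=w[near&(z>.295)&(z<.35)];print("lever",len(L),np.round(L.min(0)*1000),np.round(L.max(0)*1000))
    P=w[near&(z>.236)&(z<.29)&(w[...,0]<.59)];print("paddle",len(P),np.round(P.min(0)*1000),np.round(P.max(0)*1000))
    holder(n,p,d)
E
python3 fit.py
```

```text
top base (array([ 601.2, -138.7]), array([377. , 172.1]), 89.84)
[ 0.529  -0.2667] [0.6539 0.016 ] head (array([ 592.2, -207.7]), array([ 53.7, 104.5]), 1.15) 0.22971966433336155
head lo slope deg -0.45 x@-.15 0.5653; head hi slope deg -0.3 x@-.15 0.6169; 
base lo slope deg 0.43 x@-.15 0.5326; base hi slope deg 18.24 x@-.15 0.6162; 
lever 143 [ 621. -168.  297.] [ 644. -136.  347.]
paddle 124 [ 554. -157.  245.] [ 589. -131.  284.]
top grip n 78 mean [492.5 -71.8  37.7] dir deg 14.7 (array([492.3, -71.9]), array([48.1, 13.6]), 14.82) zmax 0.0433
  case n 151 [array([593.5, -46.1]), np.float64(24.3)] med [589.3 -46.7  50.8]
side base (array([ 603. , -135.2]), array([174.2, 368.1]), 0.27)
[ 0.5257 -0.2567] [0.6426 0.0068] head (array([ 586.7, -187.9]), array([ 54.8, 140.2]), 2.55) 0.22892876277848412
head lo slope deg -2.13 x@-.15 0.5601; head hi slope deg -9.73 x@-.15 0.5989; 
base lo slope deg -0.89 x@-.15 0.5273; base hi slope deg 11.24 x@-.15 0.6296; 
lever 178 [ 615. -167.  295.] [ 640. -133.  345.]
paddle 47 [ 550. -161.  237.] [ 590. -125.  281.]
side grip n 94 mean [485.9 -68.3  35.9] dir deg 13.0 (array([486.9, -69.5]), array([54.9, 16.5]), 9.27) zmax 0.0431
  case n 118 [array([588.5, -48.3]), np.float64(24.6)] med [582.9 -43.2  50.2]
```

```bash
cat >> h.py <<'E'
def Rdown(a):
    "tool z down, tool y at angle a deg from world x (mod 180, the ik-nearer one)"
    best=None
    for k in (0,180):
        t=np.radians(a+k); y=np.array([np.cos(t),np.sin(t),0]); z=np.array([0,0,-1.]); R=np.c_[np.cross(y,z),y,z]
        q=robot.ik([.49,-.1,.15],R)
        if q is not None:
            c=np.abs(np.array(q)-robot.read_qpos()).max()
            if best is None or c<best[0]: best=(c,R)
    return best[1]
def st(t=""):
    print(t,"t",round(robot.read_t(),2),"p",np.round(np.array(robot.read_position())*1000,1),"F",np.round(robot.read_force(),1),"M",np.round(robot.read_ft_torque(),2),"w",round(robot.read_grip_width(),3),"ff",np.round(robot.read_finger_force(),1))
E
python3 - <<'E'
from h import *
R=Rdown(104.)
robot.move_gripper(.5)
robot.goto([.490,-.0705,.13],R); st("above")
p,d=robot.grab_frame("top");cv2.imwrite("pics/ab.png",cv2.resize(p[120:240,200:350],None,fx=2.6,fy=2.6)[:,:,::-1])
p,d=robot.grab_frame("side");cv2.imwrite("pics/ab_s.png",cv2.resize(p[130:280,180:340],None,fx=2.4,fy=2.4)[:,:,::-1])
a=cv2.imread("pics/ab.png");b=cv2.imread("pics/ab_s.png");c=np.zeros((360,790,3),np.uint8);c[:a.shape[0],:390]=a;c[:b.shape[0],395:395+b.shape[1]]=b;cv2.imwrite("pics/above.png",c)
E
```

```text
above t 3.32 p [490.1 -71.  130.1] F [-0.5 -0.2  0.8] M [-0.04 -0.03 -0.01] w 0.5 ff 0.0
```

View pics/above.png

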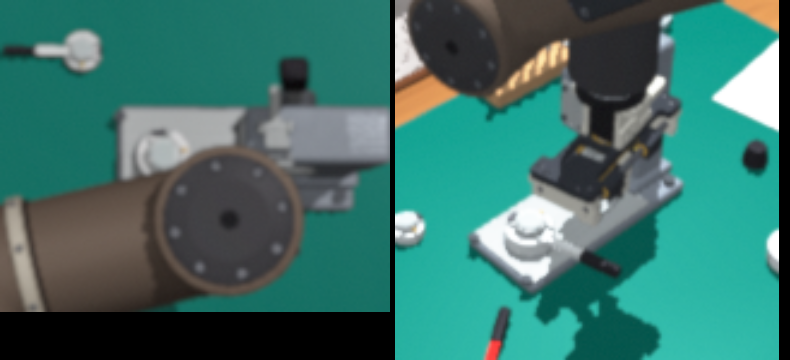

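The gripper hovers above the handle (side crop, grip at 600,262) and nothing is in the way. I'll descend and grip.

```bash
python3 - <<'E'
from h import *
robot.servo_line([.490,-.0705,.05],speed=.12)
robot.servo_line([.490,-.0705,.014],speed=.05); st("down")
robot.move_gripper(0.0); robot.dwell(.2); st("grip")
p,d=robot.grab_frame("side");cv2.imwrite("pics/grip.png",cv2.resize(p[150:270,180:320],None,fx=4,fy=4,interpolation=cv2.INTER_CUBIC)[:,:,::-1])
E
```

```text
down t 5.1 p [490.2 -70.5  14.1] F [ 0.2 -0.3 -0.4] M [ 0.05 -0.03 -0.01] w 0.498 ff 0.0
grip t 5.91 p [490.  -70.5  14. ] F [-0.7  0.4  0.7] M [0.21 0.16 0.09] w 0.153 ff 29.8
```

View pics/grip.png

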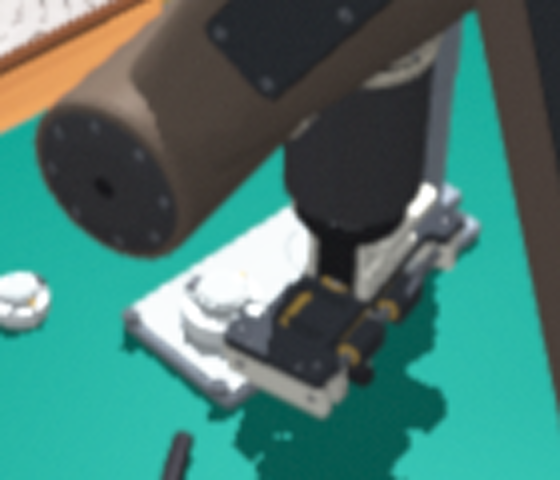

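The grip is on the handle (width 13.5 mm for a 14 mm grip) and the holder sits flat. I'll slide it, then seek the pins by force.

```bash
python3 - <<'E'
from h import *
p0=np.array([.490,-.0705,.014])
robot.servo_line(p0+[0,-.05,0],speed=.06); st("mid")
robot.servo_line(p0+[0,-.100,0],speed=.06); robot.dwell(.2); st("pre")
y=-.100
while y>-.122:
    y-=.001; robot.servo_line(p0+[0,y,0],speed=.02); robot.dwell(.1)
    F=np.array(robot.read_force()); print(round(y*1000),np.round(F,1),np.round(robot.read_ft_torque(),2))
    if np.hypot(F[0],F[1])>7: break
st("end")
E
```

```text
mid t 6.94 p [ 489.8 -120.7   14. ] F [ 0.1 -1.1  0.6] M [-0.66  0.01 -0.07] w 0.158 ff 29.8
pre t 8.12 p [ 489.8 -170.4   14. ] F [-0.8 -2.8  1.3] M [-0.66  0.1  -0.19] w 0.155 ff 29.8
-101 [-0.8  1.3  1.7] [0.55 0.12 0.14]
-102 [-0.1  1.6  0.8] [ 0.66 -0.04  0.16]
-103 [0.3 1.  0.8] [ 0.45 -0.11  0.13]
-104 [0.1 0.9 0.9] [ 0.42 -0.1   0.11]
-105 [-0.3  1.5  0.5] [ 0.37 -0.11  0.08]
-106 [ 1.  -0.2  0.7] [ 0.43 -0.03  0.06]
-107 [-0.8  1.   0.5] [ 0.42 -0.06  0.08]
-108 [-0.1  0.8  0.4] [ 0.45 -0.08  0.09]
-109 [-0.5  1.5 -0.3] [ 0.48 -0.04  0.09]
-110 [0.2 2.3 0.1] [ 0.75 -0.14  0.19]
-111 [0.6 3.8 0.8] [ 1.51 -0.24  0.32]
-112 [1.2 4.7 0.9] [ 1.95 -0.41  0.43]
-113 [ 0.9  7.8 -0.5] [ 2.32 -0.51  0.49]
end t 12.68 p [ 490.4 -183.1   14. ] F [ 0.9  7.8 -0.5] M [ 2.32 -0.51  0.49] w 0.153 ff 30.3
```

```bash
python3 - <<'E'
from h import *
p0=np.array([.490,-.1825,.014])
for dx in (.001,.002,.001,0,-.001,-.002,-.001,0):
    robot.servo_line(p0+[dx,0,0],speed=.02); robot.dwell(.12)
    print(dx,np.round(robot.read_force(),1),np.round(np.array(robot.read_position())*1000,1))
E
```

```text
0.001 [0.2 4.4 0.6] [ 491.  -182.5   14. ]
0.002 [-0.6  1.4  1. ] [ 491.6 -182.7   13.9]
0.001 [ 2.6  1.5 -0.4] [ 491.6 -182.5   14.1]
0 [ 5.1  1.5 -2.3] [ 491.4 -182.4   14.3]
-0.001 [ 5.5  2.6 -2. ] [ 491.  -182.3   14.4]
-0.002 [ 7.3  3.3 -2.5] [ 490.5 -182.2   14.5]
-0.001 [ 4.5  4.  -1.6] [ 490.6 -182.2   14.3]
0 [ 3.4  4.  -1.1] [ 490.7 -182.3   14.1]
```

The response is one-sided: there is no resistance in +x and Fx rises at once in −x. So the holder bears on the −x pin only, and I'll work it in compliantly towards +x until both pins carry load.

```bash
python3 - <<'E'
from h import *
p=np.array([.492,-.1820,.014])
robot.servo_line(p,speed=.02); robot.dwell(.1); st()
for i in range(16):
    F=np.mean([robot.read_force() for _ in range(5)],0)
    print(np.round(p[:2]*1000,1),np.round(F,1),np.round(np.array(robot.read_position())*1000,1))
    if F[1]>6.5 and abs(F[0])<1.2: break
    if F[1]<6.5: p[1]-=.0005
    p[0]+=np.clip(F[0]*.0003,-.0007,.0007)
    robot.servo_line(p,speed=.02); robot.dwell(.1)
st("end")
E
```

```text
t 15.96 p [ 491.3 -182.1   13.9] F [-1.5  1.4  1.5] M [0.6  0.29 0.16] w 0.159 ff 30.0
[ 492. -182.] [-1.5  1.4  1.5] [ 491.3 -182.1   13.9]
[ 491.5 -182.5] [-0.5  1.7  1.3] [ 491.3 -182.5   14. ]
[ 491.4 -183. ] [-0.1  3.3  1.3] [ 491.4 -182.9   14. ]
[ 491.4 -183.5] [0.8 4.7 0.5] [ 491.5 -183.4   14. ]
[ 491.6 -184. ] [0.8 5.7 0.1] [ 491.8 -183.9   14. ]
[ 491.8 -184.5] [ 0.7  6.  -0.6] [ 492.1 -184.3   14. ]
[ 492.1 -185. ] [ 0.5  6.4 -0.8] [ 492.3 -184.8   14. ]
[ 492.2 -185.5] [-0.1  6.1  0.8] [ 492.4 -185.2   14. ]
[ 492.2 -186. ] [ 0.6  7.1 -0.3] [ 492.5 -185.6   14. ]
end t 18.76 p [ 492.5 -185.6   14. ] F [ 0.6  7.1 -0.3] M [ 2.63 -0.32  0.6 ] w 0.156 ff 30.6
```

```bash
python3 - <<'E'
from h import *
D=np.load("side0.npz")
p,d=robot.grab_frame("side")
np.savez("side1.npz",p=p,d=d)
for P,dd,yc in((D["p"],D["d"],-.046),(p,d,-.155)):
    w=cloud("side",dd)
    for lo,hi in((.043,.056),(.028,.056)):
        m=(w[...,2]>lo)&(w[...,2]<hi)&(np.abs(w[...,0]-.587)<.04)&(np.abs(w[...,1]-yc)<.04)
        C=w[m]; print(len(C),np.round(np.median(C,0)*1000,1),np.round(np.percentile(C,[3,97],axis=0)*1000,1).tolist())
cv2.imwrite("pics/pins.png",cv2.resize(p[160:250,205:305],None,fx=6,fy=6,interpolation=cv2.INTER_CUBIC)[:,:,::-1])
E
```

```text
118 [582.9 -43.2  50.2] [[566.9, -63.5, 43.9], [601.6, -27.0, 54.3]]
290 [577.8 -39.7  40.6] [[553.8, -68.7, 29.9], [609.1, -17.9, 53.6]]
114 [ 583.6 -150.2   49.2] [[567.3, -170.3, 43.2], [607.4, -136.8, 54.9]]
221 [ 582.6 -144.2   43.1] [[564.3, -176.6, 30.8], [610.7, -125.6, 53.9]]
```

View pics/pins.png

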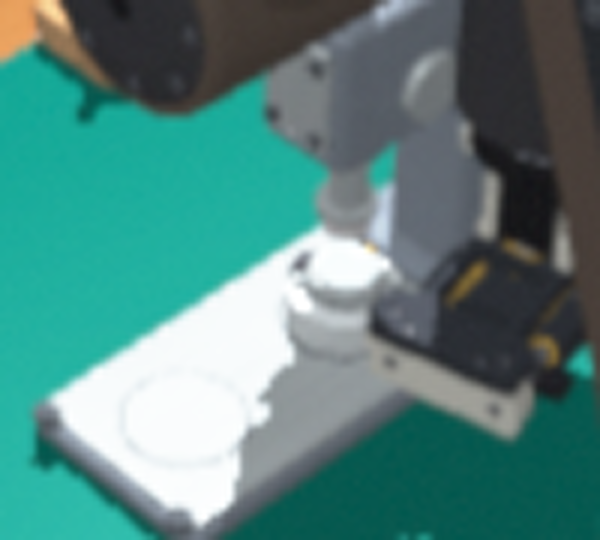

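The crop shows the holder under the ram (case at about 347,268, die at about 347,205), so the two are aligned vertically. The grip moved (+0.9, −3.2) mm during the push. That matches a pure rotation about a seated holder centre, so it is in both pins. I'll relieve the side load, release and check.

```bash
python3 - <<'E'
from h import *
p=np.array([.4923,-.1856,.014])
for i in range(5):
    robot.servo_line(p,speed=.02); robot.dwell(.1); F=np.array(robot.read_force()); print(np.round(F,1))
    if F[1]<3: break
    p[1]+=.0003
robot.move_gripper(.45); robot.dwell(.1); st("open")
p,d=robot.grab_frame("side");np.savez("side2.npz",p=p,d=d)
robot.servo_line([.4923,-.1853,.15],speed=.2)
robot.goto([.46,-.145,.36],Rdown(90)); st("up")
for n in("side","top"):
    p,d=robot.grab_frame(n);np.savez(n+"3.npz",p=p,d=d)
    q=p[150:250,205:315] if n=="side" else p[135:225,240:350]
    cv2.imwrite(f"pics/{n}3.png",cv2.resize(q,None,fx=3.6,fy=3.6,interpolation=cv2.INTER_CUBIC)[:,:,::-1])
a=cv2.imread("pics/side3.png");b=cv2.imread("pics/top3.png");c=np.zeros((360,796,3),np.uint8);c[:a.shape[0],:a.shape[1]]=a;c[:b.shape[0],400:400+b.shape[1]]=b;cv2.imwrite("pics/rel.png",c)
E
```

```text
[0.9 6.2 1.6]
[0.8 6.1 0.2]
[ 0.9  5.8 -0.4]
[ 1.1  4.2 -0.4]
[ 0.8  4.4 -0.4]
open t 21.33 p [ 492.3 -184.4   14. ] F [1.6 0.3 0.3] M [ 0.02 -0.   -0.03] w 0.453 ff 0.0
up t 23.09 p [ 459.7 -144.7  358.6] F [-1.1 -1.  -0.1] M [ 0.    0.02 -0.01] w 0.449 ff 0.0
```

View pics/rel.png

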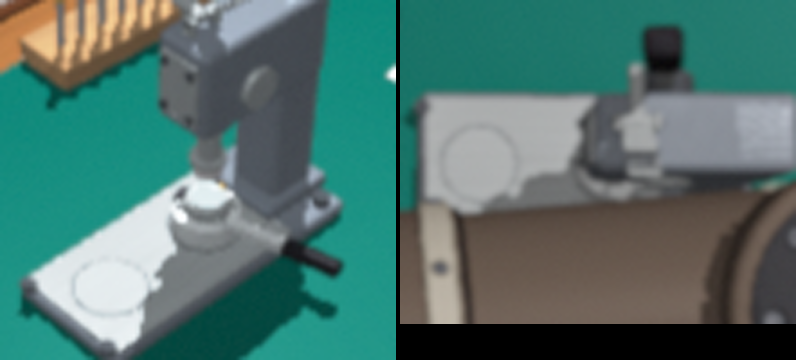

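```bash
python3 - <<'E'
from h import *
def ray(uv,z,n="side"):
    i=robot.camera_info(n);f=192/np.tan(np.radians(i["vfov"]/2));V=i["view"];R=V[:3,:3];c=-R.T@V[:3,3]
    r=R.T@np.array([(uv[0]-i["cx"])/f,(uv[1]-i["cy"])/f,1]);return (c+r*(z-c[2])/r[2])*1000
A=np.load("side0.npz")["p"];B=np.load("side3.npz")["p"]
print("ring",ray((205+112/3.6,150+287/3.6),.018))
# displacement by phase/template matching of case at 8x
S=8
ga,gb=[cv2.resize(cv2.cvtColor(x,cv2.COLOR_RGB2GRAY),None,fx=S,fy=S,interpolation=cv2.INTER_CUBIC) for x in(A,B)]
c0=proj("side",[[.588,-.046,.050]])[0]; c3=proj("side",[[.588,-.155,.050]])[0];print(c0,c3)
t=ga[int((c0[1]-9)*S):int((c0[1]+7)*S),int((c0[0]-11)*S):int((c0[0]+11)*S)]
b=gb[int((c3[1]-18)*S):int((c3[1]+16)*S),int((c3[0]-22)*S):int((c3[0]+22)*S)]
m=cv2.matchTemplate(b,t,cv2.TM_CCOEFF_NORMED);_,v,_,l=cv2.minMaxLoc(m)
d=np.array([int((c3[0]-22)*S)+l[0]-int((c0[0]-11)*S),int((c3[1]-18)*S)+l[1]-int((c0[1]-9)*S)])/S
print("corr",v,"disp px",d,"world disp",ray(c0+d,.050)-ray(c0,.050))
# masks for die, crystal
q=np.hstack([cv2.resize(x,None,fx=9,fy=9,interpolation=cv2.INTER_CUBIC) for x in(A[int(c0[1])-16:int(c0[1])+24,int(c0[0])-21:int(c0[0])+21],B[int(c3[1])-16:int(c3[1])+24,int(c3[0])-21:int(c3[0])+21])])
cv2.imwrite("pics/cmp.png",q[:,:,::-1]);print(q.shape,int(c0[0])-21,int(c0[1])-16,int(c3[0])-21,int(c3[1])-16)
E
```

```text
ring [584.83567937 -45.94070237  18.        ]
[235.44026073 221.42108241] [262.20507079 204.64286871]
corr 0.535673201084137 disp px [ 26.    -16.875] world disp [ 1.85850609e+00 -1.07567026e+02 -1.13686838e-13]
(360, 756, 3) 214 205 241 188
```

View pics/cmp.png

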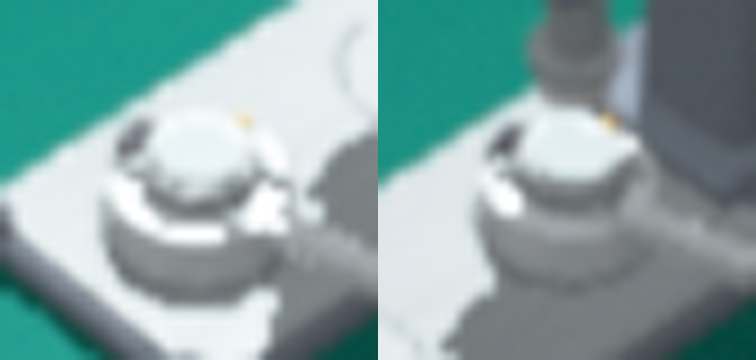

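```bash
cat > edge.py <<'E'
from h import *
from scipy.ndimage import map_coordinates
def fit(B,circles,c,span=.008,step=.0005):
    g=cv2.GaussianBlur(B.astype(np.float32),(0,0),.7)
    gx=np.abs(cv2.Sobel(g,-1,1,0)).max(-1);gy=np.abs(cv2.Sobel(g,-1,0,1)).max(-1);G=np.minimum(np.hypot(gx,gy),120)
    best=[]
    for x in np.arange(c[0]-span,c[0]+span,step):
        for y in np.arange(c[1]-span,c[1]+span,step):
            s=0
            for r,z,a0,a1 in circles:
                a=np.radians(np.arange(a0,a1,4));uv=proj("side",np.c_[x+r*np.cos(a),y+r*np.sin(a),a*0+z])
                s+=map_coordinates(G,[uv[:,1],uv[:,0]],order=1).mean()
            best.append((s,x*1000,y*1000))
    best=np.array(best);t=best[best[:,0]>.97*best[:,0].max()];return np.round([*best[best[:,0].argmax()],*t[:,1:].mean(0)],1)
if __name__=="__main__":
    A=np.load("side0.npz")["p"];B=np.load("side3.npz")["p"]
    i=robot.camera_info("side");V=i["view"];c=-V[:3,:3].T@V[:3,3];print("cam",np.round(c,2))
    print("ring",fit(B,[(.0325,.018,0,360)],(.586,-.046)))
    az=np.degrees(np.arctan2(c[1]+.155,c[0]-.588));print("az",az)
    for n,I,yc in(("start",A,-.046),("end",B,-.155)):
        print(n,"crystal",fit(I,[(.016,.052,0,360)],(.586,yc)),"body",fit(I,[(.030,.018,az-85,az+60)],(.586,yc)),
          "both",fit(I,[(.016,.052,0,360),(.030,.018,az-85,az+60)],(.586,yc)))
E
python3 edge.py
```

```text
cam [-0.16  0.63  1.04]
ring [ 60.3 584.5 -41.5 585.3 -45.6]
az 133.75837205971757Traceback (most recent call last):
  File "edge.py", line 21, in <module>
    print(n,"crystal",fit(I,[(.016,.052,0,360)],(.586,yc)),"body",fit(I,[(.030,.018,az-85,az+60)],(.586,yc)),
                                                                  ~~~^^^^^^^^^^^^^^^^^^^^^^^^^^^^^^^^^^^^^^^
  File "edge.py", line 11, in fit
    a=np.radians(np.arange(a0,a1,4));uv=proj("side",np.c_[x+r*np.cos(a),y+r*np.sin(a),a*0+z])
                                        ~~~~^^^^^^^^^^^^^^^^^^^^^^^^^^^^^^^^^^^^^^^^^^^^^^^^^
  File "h.py", line 10, in proj
    i=robot.camera_info(n); f=192/np.tan(np.radians(i["vfov"]/2)); V=i["view"]
ValueError: time passes only in moves, steps and waits
```

```bash
sed -i 's/^def cloud/import functools\n@functools.lru_cache\ndef info(n): return robot.camera_info(n)\ndef cloud/; s/i=robot.camera_info(n)/i=info(n)/' h.py; sed -i 's/az+60/az+45/g' edge.py; timeout 300 python3 edge.py
```

```text
cam [-0.16  0.63  1.04]
ring [ 60.3 584.5 -41.5 585.3 -45.6]
az 133.75837205971757
start crystal [ 93.4 589.  -46.5 588.1 -46.1] body [120.  579.5 -39.5 581.9 -40.5] both [210.7 582.5 -41.5 581.9 -40.6]
end crystal [ 118.3  592.5 -157.5  591.1 -156.3] body [  77.9  594.  -154.5  593.8 -154.2] both [ 194.3  594.  -155.   593.1 -155.2]
```

The image estimates scatter by ±4 mm, so they don't settle it. A force probe will: I'll regrip at the handle's present angle, bias lightly into the pins, and find the stop on both sides in x.

```bash
python3 - <<'E'
from h import *
R=Rdown(105.5)
robot.goto([.4923,-.1844,.13],R); robot.servo_line([.4923,-.1844,.014],speed=.15)
robot.move_gripper(0.); st("grip")
b=np.mean([robot.read_force() for _ in range(5)],0)
p=np.array([.4923,-.1844,.014])
for k in range(10):
    p[1]-=.0004; robot.servo_line(p,speed=.02); robot.dwell(.05); F=np.array(robot.read_force())
    if F[1]>3: break
st("biased")
ends=[]
for s in(1,-1):
    for k in range(1,10):
        robot.servo_line(p+[s*k*.0005,0,0],speed=.02); robot.dwell(.05); F=np.array(robot.read_force())
        print(s*k*.5,np.round(F,1),np.round(np.array(robot.read_position())*1000,1))
        if s*F[0]<-3.5: break
    robot.servo_line(p,speed=.02)
robot.dwell(.1); st("back")
E
```

```text
grip t 25.59 p [ 492.5 -184.5   14.2] F [-0.2  0.7  1.3] M [-0.21 -0.07 -0.08] w 0.157 ff 30.0
biased t 26.49 p [ 492.5 -185.5   14.1] F [1.5 3.9 1.2] M [ 1.16 -0.57  0.19] w 0.154 ff 30.0
0.5 [-0.7  4.   2.2] [ 492.5 -185.6   13.9]
1.0 [-2.3  3.   3. ] [ 492.7 -185.7   13.9]
1.5 [-5.5  2.1  4.6] [ 492.8 -185.7   13.8]
-0.5 [1.9 1.8 0.5] [ 492.7 -185.6   14.2]
-1.0 [4.6 1.9 0.5] [ 492.6 -185.5   14.3]
back t 28.59 p [ 492.6 -185.6   14.1] F [3.  2.4 0.6] M [ 0.96 -1.16  0.19] w 0.156 ff 30.0
```

Stops on both sides lie within about 0.3 mm of each other, so the holder is seated against both pins. Next: release, then push the catch.

```bash
python3 - <<'E'
from h import *
robot.servo_line([.4928,-.1856,.0141],speed=.02); robot.dwell(.05); st("pre-rel")
robot.move_gripper(.4); st("rel")
robot.servo_line([.4926,-.1855,.12],speed=.25)
R=Rdown(90)
robot.goto([.50,-.1455,.32],R); robot.move_gripper(0.)
robot.servo_line([.549,-.1455,.32],speed=.2); robot.servo_line([.549,-.1455,.288],speed=.15)
z=.288
while z>.222:
    z-=.003; robot.servo_line([.549,-.1455,z],speed=.08)
    F=np.array(robot.read_force()); print(round(z*1000),np.round(F,1),end=" | ")
    if F[2]>12: break
robot.dwell(.1); st("paddle")
E
```

```text
pre-rel t 28.89 p [ 492.6 -185.6   14.1] F [1.5 2.8 2.1] M [ 0.92 -0.69  0.17] w 0.158 ff 30.0
rel t 29.51 p [ 492.7 -185.6   14.1] F [-0.7 -0.5  1. ] M [ 0.02 -0.03 -0.03] w 0.401 ff 0.0
285 [0.3 0.2 0.8] | 282 [0.6 0.2 0.1] | 279 [-1.  -0.1  0.4] | 276 [-1.4 -0.4  0.3] | 273 [0.1 0.1 0.9] | 270 [-0.8  0.7 -0.1] | 267 [-0.4 -0.9 -0. ] | 264 [-0.1  0.7  0.3] | 261 [ 0.2 -0.3  0.3] | 258 [ 0.2  0.3 -0.3] | 255 [0.5 0.2 0.1] | 252 [-0.4 -0.4  0.8] | 249 [-0.  -0.3  0. ] | 246 [-0.8 -0.1  0.4] | 243 [-0.4 -0.6 -0.1] | 240 [-0.2 -0.8  0.1] | 237 [ 0.3  0.2 -0.1] | 234 [-0.5  0.4  0.1] | 231 [-1.3  1.   4.5] | 228 [-6.1  3.2 18.5] | paddle t 37.54 p [ 549.7 -145.8  230.9] F [-6.5  2.2 17.7] M [1.23 2.12 0.06] w 0.001 ff 9.7
```

Contact at z = 231 mm with Fx/Fz ≈ −0.35 matches the paddle resting on its stop, sloping 18° outwards. I'll back off, check for the raised tongue in depth, and grip the lever.

```bash
python3 - <<'E'
from h import *
robot.servo_line([.545,-.1455,.28],speed=.25)
robot.goto([.50,-.15,.39],Rdown(90))
p,d=robot.grab_frame("side");w=cloud("side",d)
D=np.load("side3.npz");w0=cloud("side",D["d"])
for t,W in(("before",w0),("after",w)):
    m=(W[...,2]>.238)&(W[...,2]<.3)&(W[...,0]>.54)&(W[...,0]<.618)&(W[...,1]>-.175)&(W[...,1]<-.115);C=W[m]
    print(t,len(C), np.round(np.percentile(C,[5,50,95],axis=0)*1000).tolist() if len(C) else "")
cv2.imwrite("pics/catch.png",np.hstack([cv2.resize(x[110:180,235:300],None,fx=6,fy=6,interpolation=cv2.INTER_CUBIC) for x in (D["p"],p)])[:,:,::-1])
st()
q0=Rdown(0);print(robot.ik([.631,-.152,.30],q0) is not None, np.round(robot.ik([.631,-.04,.168],q0),0))
E
```

```text
before 90 [[553.0, -156.0, 240.0], [588.0, -141.0, 247.0], [616.0, -128.0, 279.0]]
after 118 [[576.0, -157.0, 238.0], [593.0, -144.0, 245.0], [612.0, -130.0, 281.0]]
 t 38.5 p [ 499.5 -149.8  388.7] F [ 1.  -0.4 -0.8] M [-0.03 -0.02  0.02] w 0.009 ff 0.0
True [ 14.  19. -10.   0. -61. -14.]
```

View pics/catch.png

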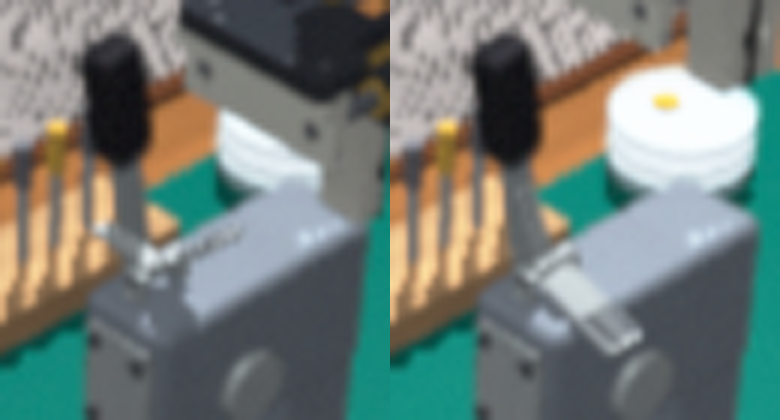

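In the right half of the picture the paddle is down (600,310) and the tongue is folded up. The catch is flipped, so now the lever.

```bash
python3 - <<'E'
from h import *
R=Rdown(0); y0=-.155; X=.631; r=.146
def P(th): 
    f=np.radians(9.9)+th; return np.array([X,y0-.022+r*np.sin(f),.175+r*np.cos(f)-.019])
robot.move_gripper(.6)
robot.goto(P(0)+[0,0,.09],R); robot.servo_line(P(0),speed=.12); st("at lever")
robot.move_gripper(0.); st("gripped")
for th in(.08,.2,.35):
    robot.servo_line(P(th),speed=.1); st(th)
    if np.linalg.norm(robot.read_force())>25: print("STOP");break
E
```

```text
at lever t 41.83 p [ 631.4 -152.   300.8] F [1.  0.2 0.3] M [0.01 0.09 0.05] w 0.601 ff 0.0
gripped t 42.43 p [ 633.4 -151.8  300.1] F [10.1 -1.4 -2.4] M [-0.36 -2.79  0.33] w 0.249 ff 30.0
0.08 t 42.7 p [ 633.3 -140.5  297.9] F [ 8.1 -2.  -1.3] M [-0.73 -2.55  0.29] w 0.253 ff 30.0
0.2 t 43.02 p [ 633.  -123.7  292.8] F [ 6.6 -1.3 -0.1] M [-0.31 -1.99  0.28] w 0.25 ff 30.0
0.35 t 43.39 p [ 632.7 -103.5  283.5] F [5.8 0.3 2.4] M [ 0.19 -1.46  0.27] w 0.249 ff 30.0
```

The lever is held (21.9 mm) and past the catch. I'll follow it a few mm in x and go on down to the stop.

```bash
python3 - <<'E'
from h import *
y0=-.155; X=.6345; r=.146
def P(th): 
    f=np.radians(9.9)+th; return np.array([X,y0-.022+r*np.sin(f),.175+r*np.cos(f)-.019])
for th in(.5,.65,.8,.95,1.08,1.16,1.2,1.24,1.27,1.29,1.31):
    robot.servo_line(P(th),speed=.1); st(th)
    if np.linalg.norm(robot.read_force())>45: print("STOP");break
E
```

```text
0.5 t 43.77 p [632.5 -85.1 270.4] F [-8.3  4.7  5.5] M [1.64 2.82 0.32] w 0.251 ff 30.0
0.65 t 44.13 p [632.2 -68.9 255.2] F [-9.6  5.3  6.2] M [1.87 3.03 0.4 ] w 0.249 ff 30.0
0.8 t 44.5 p [632.  -54.9 237.9] F [-9.3  6.   6.4] M [2.26 3.34 0.4 ] w 0.25 ff 30.1
0.95 t 44.87 p [631.8 -43.7 218.6] F [-9.7  7.6  6.3] M [2.73 3.5  0.39] w 0.25 ff 30.0
1.08 t 45.21 p [631.7 -36.3 200.7] F [-11.5   8.5   5.9] M [3.15 3.61 0.36] w 0.253 ff 30.0
1.16 t 45.48 p [631.6 -33.  189.5] F [-11.8   9.9   5.9] M [3.43 3.7  0.3 ] w 0.253 ff 30.0
1.2 t 45.73 p [631.6 -31.7 184. ] F [-11.9  11.2   6.8] M [3.62 3.89 0.3 ] w 0.249 ff 30.0
1.24 t 45.98 p [631.6 -30.5 178.2] F [-11.5  11.5   7. ] M [3.83 3.87 0.21] w 0.249 ff 30.0
1.27 t 46.23 p [631.6 -29.9 174.1] F [-12.5  12.4   7.5] M [3.87 3.94 0.28] w 0.245 ff 30.0
1.29 t 46.48 p [631.6 -29.5 171.3] F [-11.9  12.6   7.7] M [3.99 4.11 0.31] w 0.25 ff 30.0
1.31 t 46.73 p [631.6 -29.2 168.4] F [-12.2  12.7   8.3] M [4.07 4.14 0.25] w 0.246 ff 30.0
```

```bash
python3 - <<'E'
from h import *
p=np.array([.632,-.0292,.1675])
for k in range(10):
    robot.servo_line(p,speed=.03); robot.dwell(.1); st(round(p[2]*1000,1))
    if np.array(robot.read_force())[2]>30: break
    p[2]-=.0015
E
```

```text
167.5 t 47.1 p [631.5 -29.  168.1] F [-3.7  2.   6.2] M [0.3  1.28 0.44] w 0.249 ff 30.0
166.0 t 47.45 p [631.5 -28.8 166.7] F [-3.4  2.2  6.8] M [0.6  1.33 0.42] w 0.248 ff 30.0
164.5 t 47.8 p [631.5 -28.6 165.2] F [-3.8  3.1  8. ] M [0.95 1.48 0.34] w 0.248 ff 30.0
163.0 t 48.15 p [631.5 -28.4 163.7] F [-5.1  3.7  7.2] M [1.19 1.56 0.34] w 0.253 ff 30.0
161.5 t 48.5 p [631.6 -28.2 162.2] F [-4.4  5.7  5.9] M [1.5  1.58 0.38] w 0.245 ff 30.0
160.0 t 48.85 p [631.6 -28.1 160.8] F [-4.8  5.2  7.3] M [1.78 1.75 0.36] w 0.249 ff 30.0
158.5 t 49.2 p [631.6 -28.  159.7] F [-5.   5.9  9.8] M [1.94 2.09 0.35] w 0.249 ff 30.0
157.0 t 49.55 p [631.6 -28.  158.5] F [-6.7  7.4 12.4] M [2.21 2.47 0.37] w 0.249 ff 30.0
155.5 t 49.9 p [631.6 -27.9 157.4] F [-8.5  7.7 14.8] M [2.45 2.91 0.35] w 0.249 ff 30.0
154.0 t 50.25 p [631.7 -27.8 156.3] F [-9.3  7.9 17.2] M [2.7  3.29 0.4 ] w 0.255 ff 30.0
```

```bash
python3 - <<'E'
from h import *
p=np.array([.6325,-.0275,.1525])
for k in range(5):
    robot.servo_line(p,speed=.03); st(round(p[2]*1000,1))
    if np.array(robot.read_force())[2]>34: break
    p[2]-=.002
a,d=robot.grab_frame("side");np.savez("side9.npz",p=a,d=d)
a,d=robot.grab_frame("top");np.savez("top9.npz",p=a,d=d)
E
```

```text
152.5 t 50.5 p [631.6 -27.7 155.2] F [-10.7   2.2  20.4] M [0.5  3.89 0.29] w 0.25 ff 30.0
150.5 t 50.75 p [631.7 -27.8 154.5] F [-13.7   2.2  27.4] M [0.85 5.13 0.34] w 0.249 ff 30.0
148.5 t 51.0 p [631.8 -27.9 153.3] F [-16.1   2.9  32.4] M [0.86 5.88 0.34] w 0.246 ff 30.0
146.5 t 51.25 p [631.8 -27.9 151.7] F [-18.    2.4  33.8] M [0.8  6.19 0.32] w 0.246 ff 30.0
144.5 t 51.5 p [631.8 -28.1 149.8] F [-17.8   1.8  34.9] M [0.66 6.34 0.29] w 0.245 ff 30.0
```

```bash
python3 - <<'E'
from h import *
A=np.load("side3.npz");B=np.load("side9.npz")
for zz in(.080,.0486,.052): print("pred die foot",zz,proj("side",[[.588,-.155,zz]])[0].round(1))
S=8
ga,gb=[cv2.resize(x["p"],None,fx=S,fy=S,interpolation=cv2.INTER_CUBIC) for x in(A,B)]
c=proj("side",[[.588,-.155,.088]])[0]
t=ga[int((c[1]-5)*S):int((c[1]+5)*S),int((c[0]-9)*S):int((c[0]+9)*S)]
b=gb[int((c[1]-10)*S):int((c[1]+28)*S),int((c[0]-12)*S):int((c[0]+12)*S)]
m=cv2.matchTemplate(b,t,cv2.TM_CCOEFF_NORMED)
for i in range(0,m.shape[0],8): print(round(-5+i/S,1),m[i].max().round(2),end="; ")
_,v,_,l=cv2.minMaxLoc(m);print("\nbest dv",l[1]/S-5,"du",l[0]/S-3,v)
print("px per mm",(proj("side",[[.588,-.155,.06]])-proj("side",[[.588,-.155,.088]]))/28)
# column profile through ram in both pictures
u=int(round(c[0]))
for n,X in(("3",A),("9",B)): print(n,[int(v) for v in X["p"][165:215,u-1:u+2].mean((1,2))])
# lever grip from both cams: dark points near lever plane
for n in("side","top"):
    D=np.load(n+"9.npz");w=cloud(n,D["d"]);
    m=(np.abs(w[...,0]-.632)<.02)&(w[...,1]>-.115)&(w[...,1]<.03)&(w[...,2]>.12)&(w[...,2]<.215)
    C=w[m];print(n,len(C));
    for y in np.arange(-.11,.03,.01):
        q=C[np.abs(C[:,1]-y)<.005]
        if len(q): print(round(y*1000),len(q),np.round(q[:,2].min()*1000),np.round(q[:,2].max()*1000),end="; ")
    print()
E
```

```text
pred die foot 0.08 [262.6 197.3]
pred die foot 0.0486 [262.2 205. ]
pred die foot 0.052 [262.2 204.2]
-5.0 0.6; -4.0 0.62; -3.0 0.65; -2.0 0.72; -1.0 0.81; 0.0 0.86; 1.0 0.81; 2.0 0.67; 3.0 0.51; 4.0 0.44; 5.0 0.46; 6.0 0.48; 7.0 0.43; 8.0 0.29; 9.0 0.16; 10.0 0.11; 11.0 0.12; 12.0 0.13; 13.0 0.11; 14.0 0.13; 15.0 0.11; 16.0 0.02; 17.0 -0.05; 18.0 -0.12; 19.0 -0.21; 20.0 -0.25; 21.0 -0.29; 22.0 -0.24; 23.0 -0.16; 
best dv 0.0 du -0.25 0.8552952408790588
px per mm [[-0.01308751  0.24825873]]
3 [98, 96, 88, 81, 78, 78, 77, 77, 77, 77, 77, 77, 77, 76, 76, 76, 76, 76, 75, 75, 76, 75, 76, 86, 95, 96, 97, 97, 97, 103, 113, 111, 108, 119, 141, 203, 238, 239, 235, 235, 235, 234, 210, 148, 121, 110, 120, 147, 161, 148]
9 [188, 154, 121, 103, 98, 96, 96, 96, 96, 96, 96, 96, 96, 95, 95, 94, 95, 94, 94, 93, 94, 94, 96, 106, 118, 120, 120, 120, 120, 119, 120, 119, 120, 120, 121, 119, 121, 131, 140, 135, 136, 150, 166, 169, 149, 135, 144, 180, 198, 183]
side 71
-110 1 186.0 186.0; -30 5 148.0 154.0; -20 29 147.0 210.0; -10 35 163.0 196.0; 0 1 187.0 187.0; 
top 78
-110 20 181.0 191.0; -100 20 182.0 192.0; -90 18 180.0 193.0; -80 17 184.0 193.0; -70 3 183.0 194.0;
```

The die has moved down about 31 mm (expected 31.4 at the stop), and the lever bar lies about 5° above level, which is the stop pose. The last few mm were the pads slipping at about 34 N. I'll ease off below slip but well above the 15 N spring, check that it holds steady, and hand in.

```bash
python3 - <<'E'
from h import *
robot.servo_line([.6318,-.0281,.1456],speed=.03); st("eased")
robot.dwell(.6); st("hold"); robot.dwell(.6); st("hold")
a,d=robot.grab_frame("top");w=cloud("top",d)
C=w[(np.abs(w[...,0]-.632)<.02)&(w[...,1]>-.115)&(w[...,1]<-.072)&(w[...,2]>.12)&(w[...,2]<.215)]
for y in(-.11,-.1,-.09,-.08): print(np.round(C[np.abs(C[:,1]-y)<.005][:,2].max()*1000),end=" ")
b,_=robot.grab_frame("side");print([int(v) for v in b[190:213,261:264].mean((1,2))])
E
```

```text
eased t 51.85 p [631.8 -28.1 149.8] F [-13.2   3.9  26.2] M [1.09 4.49 0.35] w 0.245 ff 30.0
hold t 52.45 p [631.8 -28.1 149.9] F [-12.8   3.1  26.7] M [1.06 4.6  0.35] w 0.249 ff 30.0
hold t 53.05 p [631.8 -28.  149.8] F [-12.6   2.7  27. ] M [1.15 4.56 0.34] w 0.246 ff 30.0
190.0 191.0 193.0 193.0 [122, 122, 122, 121, 122, 122, 121, 122, 122, 122, 121, 123, 132, 142, 137, 137, 151, 166, 169, 152, 135, 147, 183]
```

Position and force are steady (27 N down, no creep) and the lever is at its stop. Handing in.

```bash
python3 -c "
from rig import robot
print(robot.job_done())"
```

```text
the job is handed in; nothing more can be done
None
```

I handed the job in at about 53 s with the holder seated against both stop pins, then the catch flipped, and the lever held at its stop with about 27 N; the crystal being home is inferred from the ram's travel of about 31 mm, as I could not see it directly.

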